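Put the mixed-up parts bins back in their own bays

TASK

The four parts bins have been put back in each other's bays on the bin rack. Put every bin into the bay of its own colour, standing flat inside it; the empty black bay is free for parking a bin while you swap, and must be empty again at the end. Carry the bins level so that no parts spill, and leave the copper oil can standing where it is.

Things in the scene. Friction and masses are not known exactly. Their poses are not given: they have to be found in the camera images.
- bin_red: Loose red plastic bin full of silver hex bolts (fixed in it), about 0.4 kg. 80 mm long (own x), 52 wide (own y), 52 tall; the side walls (+y, -y) are flat, upright and full height, to be pinched from above across the width; front wall (-x) 34 mm tall with a lip. Origin: centre of the underside. Starts in a bay of another colour, within 4 degrees of the bay's yaw and 7 mm of its centre.
- bay_red: Fixed red plastic bay on the grey steel rack, home of the red bin: a shallow tray, inside 104 mm (own x) by 76 mm (own y), walls 3 mm thick, 8 mm high above the floor. In front (-x) a flat red label tab 30 mm deep with a white card and a sample part. Origin: centre of the tray's underside (tab not counted), z up; the floor a bin stands on is 4 mm above it.
- bin_blue: Loose blue plastic bin full of silver hex nuts (fixed in it), about 0.4 kg. 80 mm long (own x), 52 wide (own y), 52 tall; the side walls (+y, -y) are flat, upright and full height, to be pinched from above across the width; front wall (-x) 34 mm tall with a lip. Origin: centre of the underside. Starts in a bay of another colour, within 4 degrees of the bay's yaw and 7 mm of its centre.
- bay_blue: Fixed blue plastic bay on the grey steel rack, home of the blue bin: a shallow tray, inside 104 mm (own x) by 76 mm (own y), walls 3 mm thick, 8 mm high above the floor. In front (-x) a flat blue label tab 30 mm deep with a white card and a sample part. Origin: centre of the tray's underside (tab not counted), z up; the floor a bin stands on is 4 mm above it.
- bin_yellow: Loose yellow plastic bin full of brass washers (fixed in it), about 0.4 kg. 80 mm long (own x), 52 wide (own y), 52 tall; the side walls (+y, -y) are flat, upright and full height, to be pinched from above across the width; front wall (-x) 34 mm tall with a lip. Origin: centre of the underside. Starts in a bay of another colour, within 4 degrees of the bay's yaw and 7 mm of its centre.
- bay_yellow: Fixed yellow plastic bay on the grey steel rack, home of the yellow bin: a shallow tray, inside 104 mm (own x) by 76 mm (own y), walls 3 mm thick, 8 mm high above the floor. In front (-x) a flat yellow label tab 30 mm deep with a white card and a sample part. Origin: centre of the tray's underside (tab not counted), z up; the floor a bin stands on is 4 mm above it.
- bin_green: Loose green plastic bin full of dark steel dowel pins (fixed in it), about 0.4 kg. 80 mm long (own x), 52 wide (own y), 52 tall; the side walls (+y, -y) are flat, upright and full height, to be pinched from above across the width; front wall (-x) 34 mm tall with a lip. Origin: centre of the underside. Starts in a bay of another colour, within 4 degrees of the bay's yaw and 7 mm of its centre.
- bay_green: Fixed green plastic bay on the grey steel rack, home of the green bin: a shallow tray, inside 104 mm (own x) by 76 mm (own y), walls 3 mm thick, 8 mm high above the floor. In front (-x) a flat green label tab 30 mm deep with a white card and a sample part. Origin: centre of the tray's underside (tab not counted), z up; the floor a bin stands on is 4 mm above it.
- bay_spare: Fixed black bay, same size, shape and origin as the coloured ones, blank card on its tab; empty at the start, home of no bin. The five bays stand on the rack in one row along y, in any order, 95 mm apart, with the same yaw, origins 12 mm above the bench. The rack's back edge, 66 mm behind the row's centre line, has a low flange, its top 33 mm above the bench.
- oiler: Bystander: loose copper oil can with a thin brass spout, 72 mm diameter, 133 mm tall to the tip of the spout, standing on the bench behind the rack (0.14 to 0.18 m beyond the row of bays). Origin: centre of its underside.
Mind the look-alikes: they are no part of the job. There is more than one size of the bin_red; the one meant has the size given above.

How it is judged:
By the outcome, as a careful person would: the job done as asked, in the order asked, and still so for the second after the job is handed in, with the robot touching nothing.
It also fails if it takes over 112 s, if anything falls off the work surface, if the arm or the gripper's body presses on something with over 40 N, if the wrist force passes 120 N, or if a joint passes its speed limit or range.

ROBOT

A 7-joint arm with a two-finger parallel gripper is mounted at the origin on the work surface. World frame = base frame: x ahead of the robot, y to its left, z up, the work surface at z = 0. Lengths are in m, angles in rad, forces in N, time in s.
With the tool pointing down it reaches from about 0.425 to 0.825 m from the base axis. Payload 3.6 kg.
Tool frame: the origin (TCP) lies at the very end of the fingers, on their centre line; the grasp point (between the pads) lies 19 mm behind it (bot.hold_point_z is the distance from the TCP to the grasp point, in m); z points along the fingers, y is the line along which they close (so a half turn about z gives the same grasp; the last joint's range is limited). The gripper opens to 93 mm and grips with 3 to 60 N. Pads are 15 mm wide; open, the fingers measure 128 mm over their backs; the gripper's body (75 mm by 188 mm) begins 65 mm behind the grasp point.
Start: joints at [-1.254, 0.615, -0.013, 1.423, 0.008, 1.103, -0.04], TCP at [0.218, 0.612, 0.219] pointing down, gripper open.
Joint ranges: [-3.12, 3.12], [-0.3, 2.06], [-1.34, 1.32], [0.26, 2.42], [-1.36, 4.5], [0.01, 1.98], [-2.84, 2.84]. Speed limits (rad/s): [2.79, 2.79, 3.14, 3.14, 3.14, 3.14, 3.14].

INTERFACE

Orientations are given as a unit quaternion [w, x, y, z].
In Python, from station import bot, optics gives the robot as it stands.
- The arm moves only by the tool play_rows, never from a script. Its arguments are lists of equal length, an entry for each row: "gripper": the gripper command: -1 is shut, 1 is fully open, values between are in proportion; "offset": the shift along the tool's x, y, z in m, a list of three; "roll": the turn about the tool's z in rad. A call has 1 to 12 rows; each row shifts and turns the commanded pose from where the row before left it, along the tool's axes as they then stand; what a row does not reach is not made up. A row lasts 1/12 s, in which the tool goes at most 41.7 mm and 7.16 degrees, less where a joint would pass 70% of its speed; a pose out of reach is approached as far as the arm can. A call is refused whole if a number of a shift passes 0.0417 or a number of a turn 0.125, either way. A call with a gripper value outside its range is refused whole. The fingers move at their own pace and stop on an object; "squeeze" is the grip in N (left out, the last holds). Time passes only in rows, so rows that do not move let the fingers close. It gives the time, the measured TCP pose, the force, the opening and the grip force at its end, in the units of the state.
- bot.sense(): the state, without advancing time (a new reading comes with each control period).
- optics.grab_frame(name): name is "scene" or "top"; returns the picture (400x640x3 uint8, red, green, blue); there is no depth.
- optics.camera_info(name): a dict with "K" (3x3 intrinsics, pixels), "extrinsics" (4x4, takes a point from camera to world coordinates). Camera axes: x right, y down, z forward; pixel columns grow to the right and rows downward; lengths in m; the calibration is good to about 2 mm. A picture is of the moment at which its call begins. camera_info takes no time and is no camera call.
- bot.hand_in(): hands the job in; it is judged then, once.
The state is a dict: "t": time; "joint_positions": joint angles; "qvel": joint speeds; "tau": joint torques, N m; "position": TCP position; "orientation": TCP orientation; "force": force on the tool from outside, world axes, zero at the start; "ft_torque": the same for the moment, N m; "width": finger opening in m; "gripper_force": force on a finger pad.
Only numpy, scipy, OpenCV 4.12 (cv2) and the standard library are available. Lean on these libraries where they do the work, as an engineer would, in place of code of your own. Each camera call takes 0.05 s, during which the arm holds its last target. There are 200 camera calls.

## Working session

There is one attempt and no reset: what is moved stays moved. The work goes in short steps, Python scripts to look and compute and a tool call to move; the robot and the scene stay as the last step left them, time stands still between calls to the robot, and variables do not carry over. Pictures are saved under pics/ and viewed, at most 14 in all, crops included, and the job is handed in when it is done.

Besides the shell and the picture viewer there is one more tool, called after ">>>" by a JSON object that holds its "api" and its "payload". play_rows: Moves the arm, as the interface text tells. Its arguments: {"type":"object","properties":{"gripper":{"type":"array","items":{"type":"number"}},"offset":{"type":"array","items":{"type":"array","items":{"type":"number"}}},"roll":{"type":"array","items":{"type":"number"}},"squeeze":{"type":"number"}},"required":["gripper","offset","roll"]}

```bash
mkdir -p pics; python3 - <<'E'
from station import bot, optics
import cv2
for n in("scene","top"):
    cv2.imwrite(f"pics/{n}0.png",optics.grab_frame(n)[:,:,::-1]); c=optics.camera_info(n); print(n,c["K"],c["extrinsics"])
s=bot.sense();print(s["position"],s["orientation"],s["t"],s["width"])
E
```

```text
scene [[485.70818471   0.         317.0594969 ]
 [  0.         485.70818471 209.90468007]
 [  0.           0.           1.        ]] [[-0.69503948  0.51309826 -0.50363707  1.09578712]
 [ 0.71869995  0.47657822 -0.50630384  0.6171106 ]
 [-0.01976117 -0.7138651  -0.70000437  0.78082641]
 [ 0.          0.          0.          1.        ]]
top [[460.96107568   0.         307.79328435]
 [  0.         460.96107568 208.81598214]
 [  0.           0.           1.        ]] [[ 0.18320248 -0.96177696  0.2035238   0.37256494]
 [-0.98306972 -0.179924    0.03465961  0.08807636]
 [ 0.003284   -0.20642781 -0.97845632  1.11968468]
 [ 0.          0.          0.          1.        ]]
[0.21821866 0.61153665 0.21761403] [-1.82177943e-04  1.70505117e-01  9.85356139e-01 -1.11891992e-03] 0.1 0.09298682911712568
```

View pics/top0.png

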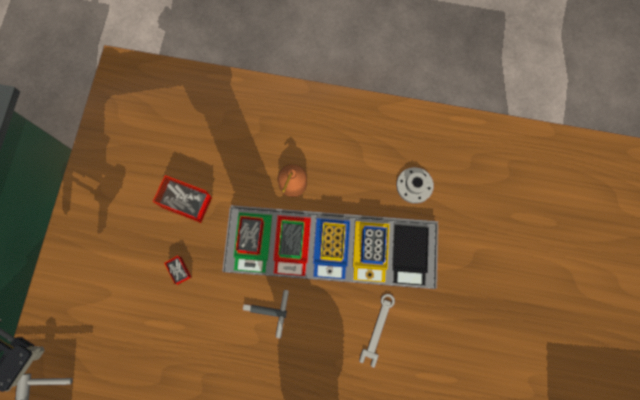

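View pics/scene0.png

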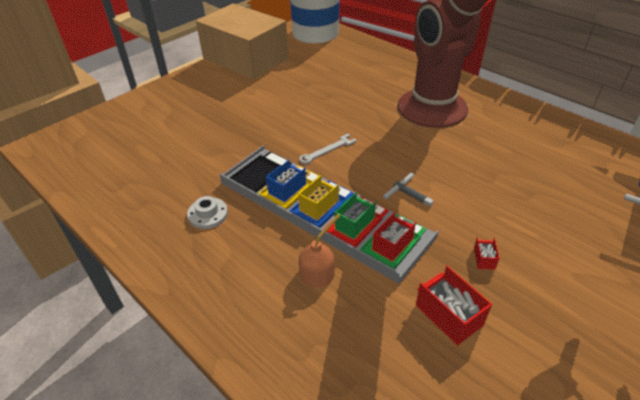

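The top view shows the row from left to right: the green, red, blue, yellow and black bays (px 250 to 410, row 245). They hold the red, green, yellow and blue bins, with black empty. The scene view agrees, and the oil can is behind the red bay. I'll zoom in to measure.

```bash
python3 - <<'E'
import cv2
im=cv2.imread("pics/top0.png")[198:298,218:444]
im=cv2.convertScaleAbs(im,alpha=1.7)
cv2.imwrite("pics/z0.png",cv2.resize(im,None,fx=3.5,fy=3.5,interpolation=cv2.INTER_CUBIC))
E
```

```text
(no output)
```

View pics/z0.png

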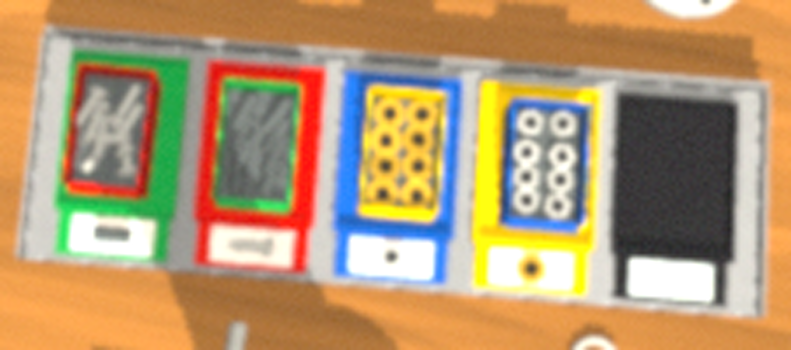

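```bash
cat > h.py <<'E'
import numpy as np, json
from scipy.optimize import least_squares
from station import bot, optics
def pixray(uv,cam="top"):
    c=optics.camera_info(cam);K=np.array(c["K"]);E=np.array(c["extrinsics"])
    uv=np.atleast_2d(uv).astype(float)
    d=np.c_[uv,np.ones(len(uv))]@np.linalg.inv(K).T@E[:3,:3].T
    return E[:3,3],d
def at_z(uv,z,cam="top"):
    o,d=pixray(uv,cam); return (o+d*((z-o[2])/d[:,2])[:,None])[:,:2]
def fit(model,pts):   # 2D rigid fit -> x,y,yaw
    f=lambda p:((model@np.array([[np.cos(p[2]),np.sin(p[2])],[-np.sin(p[2]),np.cos(p[2])]])+p[:2])-pts).ravel()
    r=least_squares(f,[0.6,0,0]); return r.x,np.sqrt(np.mean(r.fun**2))
def tool():
    s=bot.sense();w,x,y,z=s["orientation"]
    from scipy.spatial.transform import Rotation as R
    return np.array(s["position"]),R.from_quat([x,y,z,w]).as_matrix()
E
python3 - <<'E'
from h import *
Z=lambda a:np.array(a)/3.5+[218,198]-0.35
names="green red blue yellow spare".split()
back=[[(72,50),(189,57)],[(208,62),(325,68)],[(345,70),(462,78)],[(482,81),(603,89)],[(617,92),(738,98)]]
tab=[[(55,257),(163,263)],[(193,265),(303,272)],[(332,277),(445,284)],[(472,288),(585,297)],[(610,300),(720,306)]]
M=[];P=[]
for i in range(5):
    yc=(2-i)*.095
    M+=[(.055,yc+.041),(.055,yc-.041)];P+=list(at_z(Z(back[i]),.024))
    pt=at_z(Z(tab[i]),.016);M+=[(-.085,yc+.038),(-.085,yc-.038)];P+=list(pt)
rack,e=fit(np.array(M),np.array(P));print("rack",rack,e)
c,s=np.cos(rack[2]),np.sin(rack[2])
bays={n:(rack[:2]+(2-i)*.095*np.array([-s,c])).tolist() for i,n in enumerate(names)}
print(bays)
b={"red":[(78,65),(158,68),(62,188),(148,196)],"green":[(218,80),(303,84),(212,205),(297,212)],"yellow":[(365,87),(447,93),(357,215),(440,222)],"blue":[(510,98),(590,105),(500,228),(582,232)]}
m=np.array([(.04,.026),(.04,-.026),(-.04,.026),(-.04,-.026)])
for k,v in b.items(): print(k,*fit(m,at_z(Z(v),.068)))
p,R=tool();print(p,R[:,:2], np.hypot(*np.array(list(bays.values())).T))
E
```

```text
rack [0.53169451 0.05703123 0.10647883] 0.00116613394668741
{'green': [0.5115017431321456, 0.24595516674373435], 'red': [0.521598128698708, 0.15149320086068008], 'blue': [0.5316945142652705, 0.057031234977625814], 'yellow': [0.5417908998318329, -0.03743073090542845], 'spare': [0.5518872853983954, -0.1318926967884827]}
red [0.50734119 0.24624123 0.11103241] 0.0018292228947361204
green [0.51456793 0.14978411 0.13710404] 0.0020323732930079435
yellow [0.52618309 0.05524933 0.11241675] 0.0019982251151319744
blue [ 0.53595718 -0.03841441  0.09432126] 0.001956200782898348
[0.21821866 0.61153665 0.21761403] [[-9.41855944e-01  3.36016120e-01]
 [ 3.36016936e-01  9.41853506e-01]
 [-2.25428335e-05 -2.26719376e-03]] [0.56756319 0.54315265 0.53474444 0.54308235 0.56742864]
```

>>> {"api": "play_rows", "payload": {"gripper": [0.59, 0.59, 0.59, 0.59, 0.59, 0.59, 0.59, 0.59, 0.59, 0.59, 0.59, 0.59], "offset": [[0, 0, 0], [0, 0, 0], [0, 0, 0], [0, 0, 0], [-0.0206, -0.0329, 0], [-0.0206, -0.0329, 0], [-0.0206, -0.0329, 0], [-0.0206, -0.0329, 0], [-0.0206, -0.0329, 0], [-0.0206, -0.0329, 0], [-0.0206, -0.0329, 0], [-0.0206, -0.0329, 0]], "roll": [-0.1135, -0.1135, -0.1135, -0.1135, 0, 0, 0, 0, 0, 0, 0, 0], "squeeze": 30}}

```text
t: 1.1
position: [0.4121, 0.367, 0.2183]
orientation: [-0.0, -0.056, 0.998, -0.0]
force: [0.4, -0.6, -1.0]
width: 0.0741
gripper_force: 0.0
```

```bash
cat >> h.py <<'E'
def goto(x,y,z=None,yaw=None):
    """print tool-axes shift and roll needed to reach a world target"""
    p,R=tool();t=np.array([x,y,p[2] if z is None else z])
    th=np.arctan2(-R[0,0]*0-R[1,0],-R[0,0])
    roll=0 if yaw is None else th-yaw
    d=t-p;a=th if yaw is None else yaw
    Rt=np.array([[-np.cos(a),-np.sin(a),0],[-np.sin(a),np.cos(a),0],[0,0,-1]])
    s=bot.sense()
    print("pos",p.round(4),"yaw",round(th,4),"tilt",R[:,2].round(4),"t",s["t"],"shift after roll",(Rt@d).round(4),"roll",round(roll,4),"w",round(s["width"],4),"F",np.round(s["force"],1),round(s["gripper_force"],1))
E
python3 -c "
from h import *
goto(.507,.246,.13,.111)"
```

```text
pos [0.4121 0.367  0.2183] yaw 0.1114 tilt [-6.e-04 -6.e-04 -1.e+00] t 1.1 shift after roll [-0.0809 -0.1308  0.0883] roll 0.0004 w 0.0741 F [ 0.4 -0.6 -1. ] 0.0
```

>>> {"api": "play_rows", "payload": {"gripper": [0.59, 0.59, 0.59, 0.59, 0.59, 0.59, 0.59, 0.59, 0.59], "offset": [[-0.0206, -0.0329, 0], [-0.0206, -0.0329, 0], [-0.0206, -0.0329, 0], [-0.0206, -0.0329, 0], [0, 0, 0.03], [0, 0, 0.03], [0, 0, 0.03], [0, 0, 0], [0, 0, 0]], "roll": [0, 0, 0, 0, 0, 0, 0, 0, 0]}}

```text
t: 1.85
position: [0.5068, 0.2467, 0.1274]
orientation: [-0.002, -0.056, 0.998, -0.001]
force: [0.0, 0.0, 0.4]
width: 0.0741
gripper_force: 0.0
```

```bash
python3 -c "
from h import *
goto(.507,.246,.037,.111)
import cv2
a=optics.grab_frame('top')[180:300,215:445,::-1];b=optics.grab_frame('scene')[130:330,200:500,::-1]
a=cv2.resize(a,(766,400));b=cv2.resize(b,(300,200))
cv2.imwrite('pics/a1.png',cv2.convertScaleAbs(a,alpha=1.6));cv2.imwrite('pics/b1.png',cv2.resize(cv2.convertScaleAbs(optics.grab_frame('scene')[130:330,200:500,::-1],alpha=1.6),(780,520)))"
```

```text
pos [0.5068 0.2467 0.1274] yaw 0.1113 tilt [-0.0039 -0.002  -1.    ] t 1.85 shift after roll [-0.0001 -0.0007  0.0904] roll 0.0003 w 0.0741 F [0.  0.  0.4] 0.0
```

View pics/b1.png

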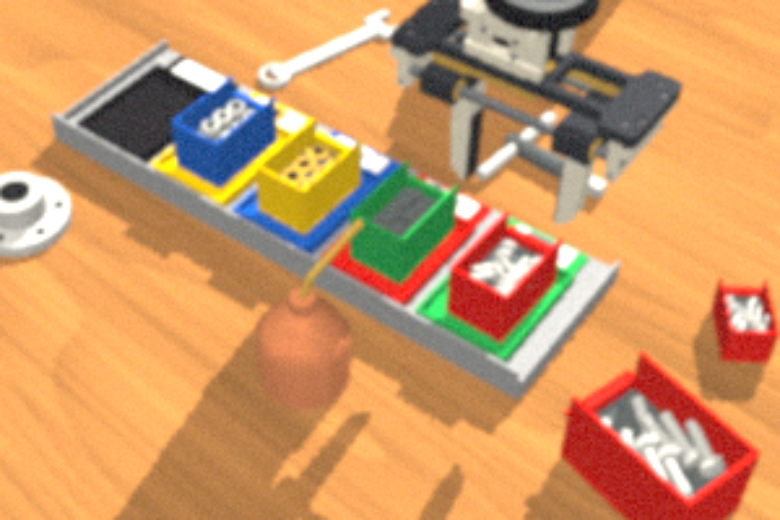

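The scene crop shows the open fingers straddling above the red bin: tips at crop (470,170) and (570,215), bin top at (505,260). The height difference is as expected, so I can descend.

>>> {"api": "play_rows", "payload": {"gripper": [0.59, 0.59, 0.59, 0.59, 0.59, -0.2, -0.2, -0.2, -0.2, -0.2, -0.2], "offset": [[0, 0, 0.03], [0, 0, 0.03], [0, 0, 0.02], [0, 0, 0.01], [0, 0, 0], [0, 0, 0], [0, 0, 0], [0, 0, 0], [0, 0, 0], [0, 0, 0], [0, 0, 0]], "roll": [0, 0, 0, 0, 0, 0, 0, 0, 0, 0, 0], "squeeze": 30}}

```text
t: 2.92
position: [0.5089, 0.2484, 0.0402]
orientation: [0.001, -0.056, 0.998, 0.001]
force: [-0.6, 0.5, 6.6]
width: 0.0517
gripper_force: 29.8
```

>>> {"api": "play_rows", "payload": {"gripper": [-0.2, -0.2, -0.2, -0.2, -0.2, -0.2, -0.2, -0.2, -0.2, -0.2, -0.2, -0.2], "offset": [[0, 0, -0.01], [0, 0, -0.02], [0, 0, -0.03], [0, 0, -0.025], [0, -0.015, 0], [0, -0.03, 0], [0, -0.035, 0], [0, -0.035, 0], [0, -0.035, 0], [0, -0.035, 0], [0, -0.035, 0], [0, -0.035, 0]], "roll": [0, 0, 0, 0, 0, 0, 0, 0, 0, 0, 0, 0]}}

```text
t: 3.92
position: [0.535, -0.0084, 0.1234]
orientation: [-0.001, -0.055, 0.998, -0.0]
force: [1.5, 0.3, -3.9]
width: 0.052
gripper_force: 29.8
```

>>> {"api": "play_rows", "payload": {"gripper": [-0.2, -0.2, -0.2, -0.2, -0.2, -0.2, -0.2, -0.2], "offset": [[0, -0.035, 0], [0, -0.035, 0], [0, -0.03, 0], [0, -0.018, 0], [0, -0.01, 0], [0, 0, 0], [0, 0, 0], [0, 0, 0]], "roll": [0, 0, 0, 0, 0, 0, 0, 0]}}

```text
t: 4.58
position: [0.5502, -0.1305, 0.1235]
orientation: [-0.0, -0.057, 0.998, 0.001]
force: [0.5, 0.1, -3.4]
width: 0.0519
gripper_force: 29.8
```

```bash
python3 -c "
from h import *
goto(.552,-.132,.0402,.1065)"
```

```text
pos [ 0.5502 -0.1305  0.1235] yaw 0.1146 tilt [-0.001   0.0022 -1.    ] t 4.5833 shift after roll [-0.0016 -0.0017  0.0833] roll 0.0081 w 0.0519 F [ 0.5  0.1 -3.4] 29.8
```

>>> {"api": "play_rows", "payload": {"gripper": [-0.2, -0.2, -0.2, -0.2, -0.2, -0.2], "offset": [[-0.0015, -0.0015, 0.025], [0, 0, 0.025], [0, 0, 0.016], [0, 0, 0.008], [0, 0, 0.004], [0, 0, 0]], "roll": [0.008, 0, 0, 0, 0, 0]}}

```text
t: 5.08
position: [0.5522, -0.1332, 0.0453]
orientation: [-0.0, -0.053, 0.999, 0.0]
force: [0.3, -1.0, -3.8]
width: 0.0515
gripper_force: 29.8
```

```bash
python3 -c "
from h import *
goto(.552,-.132,.0402,.1065)"
```

```text
pos [ 0.5522 -0.1332  0.0453] yaw 0.1053 tilt [-8.e-04  8.e-04 -1.e+00] t 5.0833 shift after roll [0.     0.0012 0.0051] roll -0.0012 w 0.0515 F [ 0.3 -1.  -3.8] 29.8
```

>>> {"api": "play_rows", "payload": {"gripper": [-0.2, -0.2, -0.2, -0.2], "offset": [[0, 0, 0.002], [0, 0, 0.0015], [0, 0, 0.001], [0, 0, 0]], "roll": [0, 0, 0, 0]}}

```text
t: 5.42
position: [0.5524, -0.1348, 0.0416]
orientation: [0.0, -0.052, 0.999, -0.0]
force: [-0.7, -0.5, -3.9]
width: 0.0524
gripper_force: 29.8
```

>>> {"api": "play_rows", "payload": {"gripper": [-0.2, -0.2, 0.59, 0.59, 0.59, 0.59, 0.59, 0.59, 0.59, 0.59], "offset": [[0, 0, 0.001], [0, 0, 0.001], [0, 0, 0], [0, 0, 0], [0, 0, 0], [0, 0, 0], [0, 0, -0.02], [0, 0, -0.03], [0, 0, -0.03], [0, 0, 0]], "roll": [0, 0, 0, 0, 0, 0, 0, 0, 0, 0]}}

```text
t: 6.25
position: [0.5562, -0.1354, 0.1247]
orientation: [0.006, -0.052, 0.999, -0.001]
force: [2.1, -0.4, 0.2]
width: 0.0738
gripper_force: 0.0
```

>>> {"api": "play_rows", "payload": {"gripper": [0.59, 0.59, 0.59, 0.59, 0.59, 0.59, 0.59, 0.59, 0.59, 0.59, 0.59], "offset": [[0, 0.02, 0], [0, 0.035, 0], [0, 0.035, 0], [0, 0.035, 0], [0, 0.035, 0], [0, 0.035, 0], [0, 0.035, 0], [0, 0.035, 0], [0, 0.022, 0], [0, 0, 0], [0, 0, 0]], "roll": [-0.02, 0, 0, 0, 0, 0, 0, 0, 0, 0, 0]}}

```text
t: 7.17
position: [0.5167, 0.1517, 0.1188]
orientation: [-0.0, -0.063, 0.998, 0.0]
force: [0.5, -0.3, -0.1]
width: 0.0737
gripper_force: 0.0
```

```bash
python3 -c "
from h import *
goto(.5155,.1500,.038,.128)
import cv2
cv2.imwrite('pics/b2.png',cv2.resize(cv2.convertScaleAbs(optics.grab_frame('scene')[100:330,200:500,::-1],alpha=1.6),(780,598)))"
```

```text
pos [0.5167 0.1517 0.1188] yaw 0.1271 tilt [-5.e-04  1.e-04 -1.e+00] t 7.1667 shift after roll [ 0.0014 -0.0016  0.0808] roll -0.0009 w 0.0737 F [ 0.5 -0.3 -0.1] 0.0
```

View pics/b2.png

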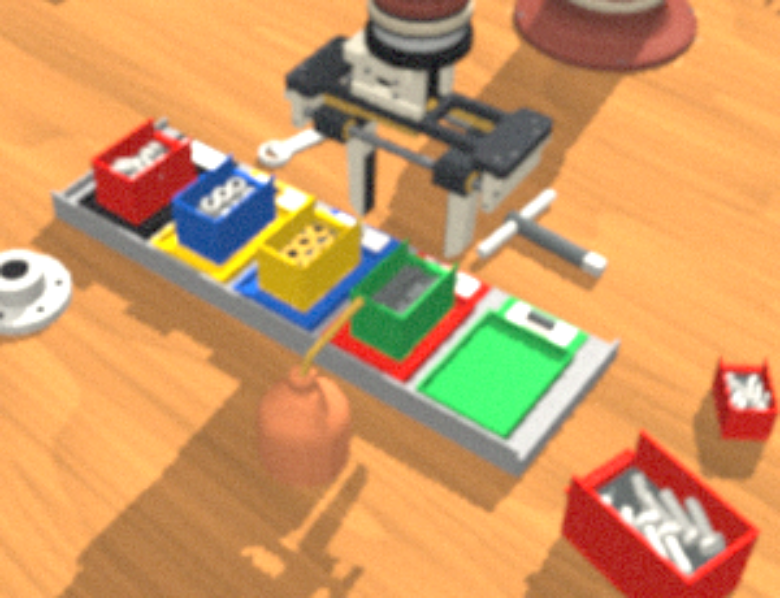

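The red bin stands flat in the black bay at crop (140,180), and the gripper is above the green bin. The spout tip at crop (358,300) leans towards the rack, so I'll locate it before descending.

```bash
python3 -c "
from h import *
print(at_z([(337.5,215.2)],.133,'scene'),at_z([(292,180)],.05))
import cv2
a=cv2.imread('pics/top0.png')[140:215,250:340]
cv2.imwrite('pics/z2.png',cv2.resize(cv2.convertScaleAbs(a,alpha=1.6),None,fx=6,fy=6,interpolation=2))
"
```

```text
[[0.61373043 0.18664349]] [[0.65765895 0.17623832]]
```

View pics/z2.png

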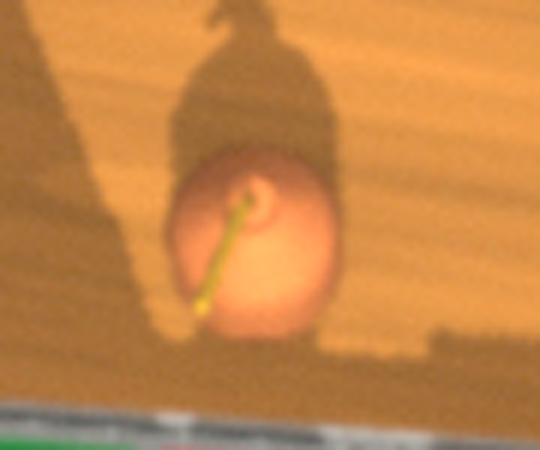

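The zoom shows the spout tip at about (0.614, 0.187) m. That is 100 mm behind the grip line, so it clears the gripper body by 60 mm. Descending.

>>> {"api": "play_rows", "payload": {"gripper": [0.59, 0.59, 0.59, 0.59, 0.59, -0.2, -0.2, -0.2, -0.2, -0.2, -0.2], "offset": [[0.0015, -0.0015, 0.03], [0, 0, 0.025], [0, 0, 0.017], [0, 0, 0.008], [0, 0, 0], [0, 0, 0], [0, 0, 0], [0, 0, 0], [0, 0, 0], [0, 0, 0], [0, 0, 0]], "roll": [0, 0, 0, 0, 0, 0, 0, 0, 0, 0, 0]}}

```text
t: 8.13
position: [0.5166, 0.1496, 0.0403]
orientation: [0.001, -0.062, 0.998, 0.001]
force: [-0.6, 1.7, 6.2]
width: 0.052
gripper_force: 29.9
```

```bash
python3 -c "
from h import *
goto(.5115,.246,None,.1065)"
```

```text
pos [0.5166 0.1496 0.0403] yaw 0.1237 tilt [ 0.0021  0.0017 -1.    ] t 8.1333 shift after roll [-0.0052  0.0963  0.    ] roll 0.0172 w 0.052 F [-0.6  1.7  6.2] 29.9
```

>>> {"api": "play_rows", "payload": {"gripper": [-0.2, -0.2, -0.2, -0.2, -0.2, -0.2, -0.2, -0.2, -0.2, -0.2, -0.2, -0.2], "offset": [[0, 0, -0.01], [0, 0, -0.02], [0, 0, -0.02], [-0.005, 0.01, 0], [0, 0.025, 0], [0, 0.03, 0], [0, 0.02, 0], [0, 0.011, 0], [0, 0, 0.02], [0, 0, 0.016], [0, 0, 0.008], [0, 0, 0]], "roll": [0, 0, 0, 0.017, 0, 0, 0, 0, 0, 0, 0, 0]}}

```text
t: 9.13
position: [0.5088, 0.242, 0.0429]
orientation: [-0.003, -0.053, 0.999, -0.002]
force: [0.2, 0.1, -4.8]
width: 0.0516
gripper_force: 29.9
```

```bash
python3 -c "
from h import *
goto(.5115,.246,.0403,.1065)"
```

```text
pos [0.5088 0.242  0.0429] yaw 0.1051 tilt [-0.0052 -0.0043 -1.    ] t 9.1333 shift after roll [-0.0031  0.0037  0.0026] roll -0.0014 w 0.0516 F [ 0.2  0.1 -4.8] 29.9
```

>>> {"api": "play_rows", "payload": {"gripper": [-0.2, -0.2, -0.2, 0.59, 0.59, 0.59, 0.59, 0.59, 0.59, 0.59, 0.59], "offset": [[-0.002, 0.002, 0], [0, 0, 0.0015], [0, 0, 0.0015], [0, 0, 0], [0, 0, 0], [0, 0, 0], [0, 0, 0], [0, 0, -0.02], [0, 0, -0.03], [0, 0, -0.03], [0, 0, 0]], "roll": [0, 0, 0, 0, 0, 0, 0, 0, 0, 0, 0]}}

```text
t: 10.05
position: [0.5161, 0.2488, 0.1282]
orientation: [0.006, -0.053, 0.999, 0.003]
force: [0.5, -0.2, -0.5]
width: 0.0737
gripper_force: 0.0
```

>>> {"api": "play_rows", "payload": {"gripper": [0.59, 0.59, 0.59, 0.59, 0.59, 0.59, 0.59, 0.59, 0.59, 0.59, 0.59, 0.59], "offset": [[0, -0.02, 0], [0, -0.034, 0], [0, -0.034, 0], [0, -0.034, 0], [0, -0.034, 0], [0, -0.034, 0], [0, -0.034, 0], [0, -0.034, 0], [0, -0.034, 0], [0, -0.034, 0], [0, -0.034, 0], [0, -0.022, 0]], "roll": [0, 0, 0, 0, 0, 0, 0, 0, 0, 0, 0, 0]}}

```text
t: 11.05
position: [0.5525, -0.138, 0.1221]
orientation: [0.0, -0.051, 0.999, -0.001]
force: [-0.2, 0.4, -0.3]
width: 0.0737
gripper_force: 0.0
```

>>> {"api": "play_rows", "payload": {"gripper": [0.59, 0.59], "offset": [[0, 0, 0], [0, 0, 0]], "roll": [0, 0]}}

```text
t: 11.22
position: [0.5525, -0.1347, 0.1219]
orientation: [-0.0, -0.051, 0.999, -0.0]
force: [-1.2, 0.8, 0.2]
width: 0.0744
gripper_force: 0.0
```

```bash
python3 -c "
from h import *
goto(.5524,-.1348,.038,.105)
import cv2
cv2.imwrite('pics/b3.png',cv2.resize(cv2.convertScaleAbs(optics.grab_frame('scene')[100:330,200:500,::-1],alpha=1.6),(780,598)))"
```

```text
pos [ 0.5525 -0.1347  0.1219] yaw 0.1025 tilt [-3.e-04 -3.e-04 -1.e+00] t 11.2167 shift after roll [ 0.0001 -0.      0.0839] roll -0.0025 w 0.0744 F [-1.2  0.8  0.2] 0.0
```

View pics/b3.png

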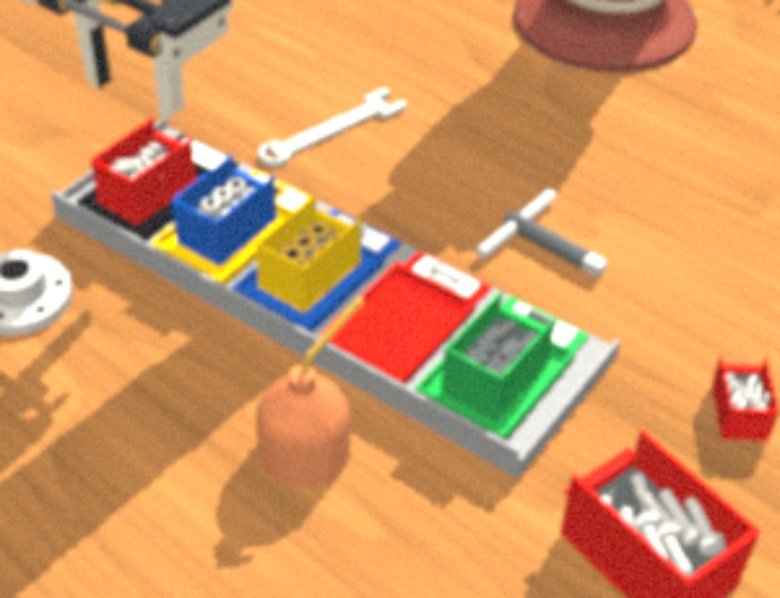

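The green bin stands flat in the green bay (crop 500,350) and the red bay is empty. Next is the red bin.

>>> {"api": "play_rows", "payload": {"gripper": [0.59, 0.59, 0.59, 0.59, 0.59, -0.2, -0.2, -0.2, -0.2, -0.2, -0.2], "offset": [[0, 0, 0.03], [0, 0, 0.027], [0, 0, 0.018], [0, 0, 0.008], [0, 0, 0], [0, 0, 0], [0, 0, 0], [0, 0, 0], [0, 0, 0], [0, 0, 0], [0, 0, 0]], "roll": [0, 0, 0, 0, 0, 0, 0, 0, 0, 0, 0]}}

```text
t: 12.18
position: [0.554, -0.1338, 0.0405]
orientation: [0.001, -0.053, 0.999, -0.001]
force: [0.2, -1.4, 5.3]
width: 0.0519
gripper_force: 29.8
```

>>> {"api": "play_rows", "payload": {"gripper": [-0.2, -0.2, -0.2, -0.2, -0.2, -0.2, -0.2, -0.2, -0.2, -0.2], "offset": [[0, 0, -0.01], [0, 0, -0.02], [0, 0, -0.025], [0, 0, -0.02], [0, 0.015, 0], [0, 0.03, 0], [0, 0.035, 0], [0, 0.035, 0], [0, 0.035, 0], [0, 0.035, 0]], "roll": [0, 0, 0, 0, 0, 0, 0, 0, 0, 0]}}

```text
t: 13.02
position: [0.5314, 0.0525, 0.1138]
orientation: [-0.001, -0.053, 0.999, 0.0]
force: [0.9, 0.6, -3.5]
width: 0.0519
gripper_force: 29.8
```

>>> {"api": "play_rows", "payload": {"gripper": [-0.2, -0.2, -0.2, -0.2, -0.2, -0.2, -0.2], "offset": [[0, 0.035, 0], [0, 0.033, 0], [0, 0.02, 0], [0, 0.01, 0], [0, 0.005, 0], [0, 0, 0], [0, 0, 0]], "roll": [0, 0, 0, 0, 0, 0, 0]}}

```text
t: 13.6
position: [0.5223, 0.1509, 0.1139]
orientation: [-0.001, -0.052, 0.999, -0.001]
force: [-0.5, -0.4, -4.2]
width: 0.0518
gripper_force: 29.8
```

```bash
python3 -c "
from h import *
goto(.5216,.1515,.0403,.1065)"
```

```text
pos [0.5223 0.1509 0.1139] yaw 0.1039 tilt [-9.0e-04 -2.1e-03 -1.0e+00] t 13.6 shift after roll [0.0006 0.0006 0.0736] roll -0.0026 w 0.0518 F [-0.5 -0.4 -4.2] 29.8
```

>>> {"api": "play_rows", "payload": {"gripper": [-0.2, -0.2, -0.2, -0.2, -0.2, -0.2, -0.2], "offset": [[0, 0, 0.025], [0, 0, 0.023], [0, 0, 0.014], [0, 0, 0.006], [0, 0, 0.003], [0, 0, 0.0015], [0, 0, 0]], "roll": [0, 0, 0, 0, 0, 0, 0]}}

```text
t: 14.18
position: [0.5231, 0.1527, 0.0422]
orientation: [0.001, -0.052, 0.999, -0.0]
force: [0.3, -0.8, -5.0]
width: 0.052
gripper_force: 29.8
```

```bash
python3 -c "
from h import *
goto(.5265,.0553,.0403,.112)"
```

```text
pos [0.5231 0.1527 0.0422] yaw 0.105 tilt [ 0.0012 -0.     -1.    ] t 14.1833 shift after roll [ 0.0075 -0.0971  0.0019] roll -0.007 w 0.052 F [ 0.3 -0.8 -5. ] 29.8
```

>>> {"api": "play_rows", "payload": {"gripper": [-0.2, -0.2, 0.59, 0.59, 0.59, 0.59, 0.59, 0.59, 0.59, 0.59], "offset": [[0, 0, 0.0015], [0, 0, 0.0005], [0, 0, 0], [0, 0, 0], [0, 0, 0], [0, 0, 0], [0, 0, -0.02], [0, 0, -0.03], [0, 0, -0.03], [0, 0, 0]], "roll": [0, 0, 0, 0, 0, 0, 0, 0, 0, 0]}}

```text
t: 15.02
position: [0.5261, 0.1546, 0.1251]
orientation: [0.006, -0.053, 0.999, 0.002]
force: [-0.2, 0.3, 0.1]
width: 0.0737
gripper_force: 0.0
```

>>> {"api": "play_rows", "payload": {"gripper": [0.59, 0.59, 0.59, 0.59, 0.59, 0.59], "offset": [[0.007, -0.02, 0], [0, -0.035, 0], [0, -0.03, 0], [0, -0.012, 0], [0, 0, 0], [0, 0, 0]], "roll": [-0.007, 0, 0, 0, 0, 0]}}

```text
t: 15.52
position: [0.5261, 0.0567, 0.1195]
orientation: [-0.0, -0.056, 0.998, 0.001]
force: [1.4, 0.2, -0.6]
width: 0.074
gripper_force: 0.0
```

```bash
python3 -c "
from h import *
goto(.5265,.0553,.038,.112)"
```

```text
pos [0.5261 0.0567 0.1195] yaw 0.1123 tilt [-2.e-04  1.e-03 -1.e+00] t 15.5167 shift after roll [-0.0003 -0.0014  0.0815] roll 0.0003 w 0.074 F [ 1.4  0.2 -0.6] 0.0
```

>>> {"api": "play_rows", "payload": {"gripper": [0.59, 0.59, 0.59, 0.59, 0.59, -0.2, -0.2, -0.2, -0.2, -0.2, -0.2], "offset": [[0, -0.001, 0.03], [0, 0, 0.025], [0, 0, 0.018], [0, 0, 0.008], [0, 0, 0], [0, 0, 0], [0, 0, 0], [0, 0, 0], [0, 0, 0], [0, 0, 0], [0, 0, 0]], "roll": [0, 0, 0, 0, 0, 0, 0, 0, 0, 0, 0]}}

```text
t: 16.43
position: [0.5271, 0.0553, 0.0397]
orientation: [0.001, -0.057, 0.998, 0.0]
force: [-0.8, -0.4, 6.1]
width: 0.052
gripper_force: 29.9
```

>>> {"api": "play_rows", "payload": {"gripper": [-0.2, -0.2, -0.2, -0.2, -0.2, -0.2, -0.2, -0.2, -0.2, -0.2, -0.2, -0.2], "offset": [[0, 0, -0.01], [0, 0, -0.02], [0, 0, -0.025], [0, 0, -0.02], [-0.004, -0.015, 0], [0, -0.03, 0], [0, -0.035, 0], [0, -0.035, 0], [0, -0.035, 0], [0, -0.025, 0], [0, -0.013, 0], [0, 0, 0]], "roll": [0, 0, 0, 0, 0.005, 0, 0, 0, 0, 0, 0, 0]}}

```text
t: 17.43
position: [0.5494, -0.1362, 0.1131]
orientation: [-0.001, -0.051, 0.999, -0.001]
force: [0.9, -0.3, -5.3]
width: 0.0517
gripper_force: 29.9
```

```bash
python3 -c "
from h import *
goto(.552,-.132,.0403,.1065)"
```

```text
pos [ 0.5494 -0.1362  0.1131] yaw 0.1012 tilt [-0.0021 -0.0027 -1.    ] t 17.4333 shift after roll [-0.0031  0.0039  0.0728] roll -0.0053 w 0.0517 F [ 0.9 -0.3 -5.3] 29.9
```

>>> {"api": "play_rows", "payload": {"gripper": [-0.2, -0.2, -0.2, -0.2, -0.2, -0.2, -0.2, -0.2], "offset": [[-0.0015, 0.001, 0], [0, 0, 0.025], [0, 0, 0.023], [0, 0, 0.014], [0, 0, 0.006], [0, 0, 0.003], [0, 0, 0.0015], [0, 0, 0]], "roll": [0, 0, 0, 0, 0, 0, 0, 0]}}

```text
t: 18.1
position: [0.5527, -0.1291, 0.0418]
orientation: [0.001, -0.055, 0.998, 0.0]
force: [1.0, -0.9, -4.8]
width: 0.0523
gripper_force: 29.9
```

```bash
python3 -c "
from h import *
goto(.5365,-.0384,.0403,.097)"
```

```text
pos [ 0.5527 -0.1291  0.0418] yaw 0.1097 tilt [ 1.3e-03  4.0e-04 -1.0e+00] t 18.1 shift after roll [0.0074 0.0919 0.0015] roll 0.0127 w 0.0523 F [ 1.  -0.9 -4.8] 29.9
```

>>> {"api": "play_rows", "payload": {"gripper": [-0.2, -0.2, 0.59, 0.59, 0.59, 0.59, 0.59, 0.59, 0.59, 0.59], "offset": [[0, 0, 0.0015], [0, 0, 0.0005], [0, 0, 0], [0, 0, 0], [0, 0, 0], [0, 0, 0], [0, 0, -0.02], [0, 0, -0.03], [0, 0, -0.03], [0, 0, 0]], "roll": [0, 0, 0, 0, 0, 0, 0, 0, 0, 0]}}

```text
t: 18.93
position: [0.5563, -0.1309, 0.1251]
orientation: [0.006, -0.054, 0.999, -0.002]
force: [1.1, -0.7, -0.3]
width: 0.0739
gripper_force: 0.0
```

>>> {"api": "play_rows", "payload": {"gripper": [0.59, 0.59, 0.59, 0.59, 0.59, 0.59], "offset": [[0.007, 0.02, 0], [0, 0.032, 0], [0, 0.028, 0], [0, 0.012, 0], [0, 0, 0], [0, 0, 0]], "roll": [0.01, 0, 0, 0, 0, 0]}}

```text
t: 19.43
position: [0.536, -0.0401, 0.1191]
orientation: [0.0, -0.049, 0.999, -0.001]
force: [0.1, -1.5, -0.4]
width: 0.0739
gripper_force: 0.0
```

```bash
python3 -c "
from h import *
goto(.5365,-.0384,.038,.099)"
```

```text
pos [ 0.536  -0.0401  0.1191] yaw 0.099 tilt [ 2.0e-04 -1.2e-03 -1.0e+00] t 19.4333 shift after roll [-0.0006  0.0016  0.0811] roll -0.0 w 0.0739 F [ 0.1 -1.5 -0.4] 0.0
```

>>> {"api": "play_rows", "payload": {"gripper": [0.59, 0.59, 0.59, 0.59, 0.59, -0.2, -0.2, -0.2, -0.2, -0.2, -0.2], "offset": [[0, 0.001, 0.03], [0, 0, 0.025], [0, 0, 0.018], [0, 0, 0.008], [0, 0, 0], [0, 0, 0], [0, 0, 0], [0, 0, 0], [0, 0, 0], [0, 0, 0], [0, 0, 0]], "roll": [0, 0, 0, 0, 0, 0, 0, 0, 0, 0, 0]}}

```text
t: 20.35
position: [0.5366, -0.0392, 0.0393]
orientation: [0.001, -0.049, 0.999, -0.001]
force: [-0.5, -2.4, 5.7]
width: 0.0518
gripper_force: 30.0
```

>>> {"api": "play_rows", "payload": {"gripper": [-0.2, -0.2, -0.2, -0.2, -0.2, -0.2, -0.2, -0.2, -0.2, -0.2], "offset": [[0, 0, -0.01], [0, 0, -0.02], [0, 0, -0.02], [-0.004, 0.015, 0], [0, 0.025, 0], [0, 0.028, 0], [0, 0.018, 0], [0, 0.009, 0], [0, 0, 0], [0, 0, 0]], "roll": [0, 0, 0, -0.007, 0, 0, 0, 0, 0, 0]}}

```text
t: 21.18
position: [0.5293, 0.0558, 0.0878]
orientation: [-0.001, -0.053, 0.999, -0.001]
force: [1.1, -0.8, -5.1]
width: 0.0516
gripper_force: 30.0
```

```bash
python3 -c "
from h import *
goto(.5317,.057,.0403,.1065)"
```

```text
pos [0.5293 0.0558 0.0878] yaw 0.1058 tilt [-0.0014 -0.0013 -1.    ] t 21.1833 shift after roll [-0.0026  0.001   0.0475] roll -0.0007 w 0.0516 F [ 1.1 -0.8 -5.1] 30.0
```

>>> {"api": "play_rows", "payload": {"gripper": [-0.2, -0.2, -0.2, -0.2, -0.2, -0.2, -0.2], "offset": [[-0.001, 0, 0.018], [0, 0, 0.016], [0, 0, 0.008], [0, 0, 0.0035], [0, 0, 0.002], [0, 0, 0.001], [0, 0, 0]], "roll": [0, 0, 0, 0, 0, 0, 0]}}

```text
t: 21.77
position: [0.5313, 0.0563, 0.04]
orientation: [0.0, -0.052, 0.999, -0.0]
force: [1.1, 0.7, -4.7]
width: 0.0516
gripper_force: 30.0
```

```bash
python3 -c "
from h import *
goto(.5527,-.1291,.0393,.108)"
```

```text
pos [0.5313 0.0563 0.04  ] yaw 0.1047 tilt [ 9.e-04 -1.e-04 -1.e+00] t 21.7667 shift after roll [-0.0013 -0.1866  0.0007] roll -0.0033 w 0.0516 F [ 1.1  0.7 -4.7] 30.0
```

>>> {"api": "play_rows", "payload": {"gripper": [-0.2, -0.2, 0.59, 0.59, 0.59, 0.59, 0.59, 0.59, 0.59, 0.59], "offset": [[0, 0, 0.001], [0, 0, 0], [0, 0, 0], [0, 0, 0], [0, 0, 0], [0, 0, 0], [0, 0, -0.02], [0, 0, -0.03], [0, 0, -0.03], [0, 0, 0]], "roll": [0, 0, 0, 0, 0, 0, 0, 0, 0, 0]}}

```text
t: 22.6
position: [0.5348, 0.0573, 0.1241]
orientation: [0.006, -0.053, 0.999, 0.001]
force: [-0.1, 0.3, -0.2]
width: 0.074
gripper_force: 0.0
```

>>> {"api": "play_rows", "payload": {"gripper": [0.59, 0.59, 0.59, 0.59, 0.59, 0.59, 0.59, 0.59, 0.59], "offset": [[-0.001, -0.015, 0], [0, -0.03, 0], [0, -0.035, 0], [0, -0.035, 0], [0, -0.035, 0], [0, -0.025, 0], [0, -0.012, 0], [0, 0, 0], [0, 0, 0]], "roll": [-0.003, 0, 0, 0, 0, 0, 0, 0, 0]}}

```text
t: 23.35
position: [0.5518, -0.1279, 0.1184]
orientation: [-0.0, -0.054, 0.999, 0.001]
force: [-0.2, 0.3, -0.7]
width: 0.0742
gripper_force: 0.0
```

```bash
python3 -c "
from h import *
goto(.5527,-.1291,.038,.108)
import cv2
cv2.imwrite('pics/b4.png',cv2.resize(cv2.convertScaleAbs(optics.grab_frame('scene')[100:330,200:500,::-1],alpha=1.6),(780,598)))"
```

```text
pos [ 0.5518 -0.1279  0.1184] yaw 0.1084 tilt [-5.0e-04  1.5e-03 -1.0e+00] t 23.35 shift after roll [-0.0008 -0.0012  0.0804] roll 0.0004 w 0.0742 F [-0.2  0.3 -0.7] 0.0
```

View pics/b4.png

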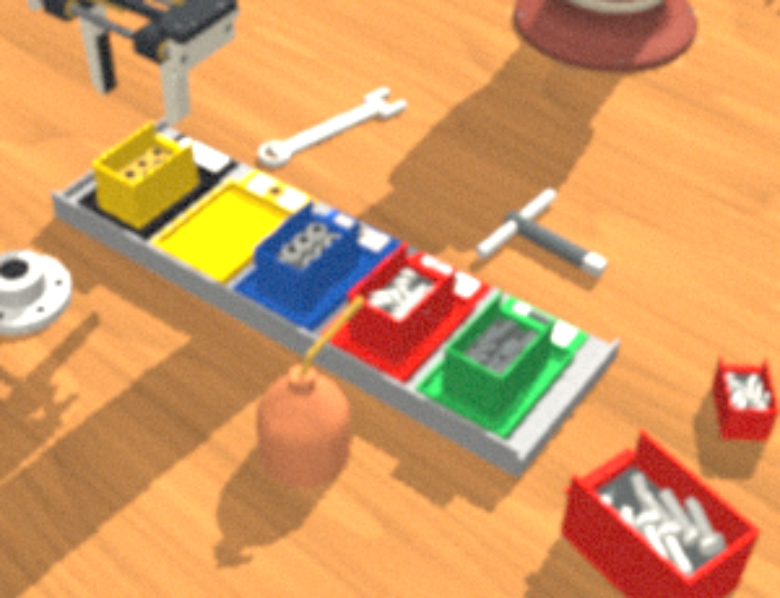

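The blue, red and green bins are home, and the yellow bin is parked in the black bay at crop (145,180). Now I'll move the yellow bin.

>>> {"api": "play_rows", "payload": {"gripper": [0.59, 0.59, 0.59, 0.59, 0.59, -0.2, -0.2, -0.2, -0.2, -0.2, -0.2], "offset": [[0, -0.001, 0.03], [0, 0, 0.025], [0, 0, 0.017], [0, 0, 0.007], [0, 0, 0], [0, 0, 0], [0, 0, 0], [0, 0, 0], [0, 0, 0], [0, 0, 0], [0, 0, 0]], "roll": [0, 0, 0, 0, 0, 0, 0, 0, 0, 0, 0]}}

```text
t: 24.32
position: [0.5529, -0.1301, 0.0408]
orientation: [0.001, -0.054, 0.999, -0.0]
force: [-1.2, 0.8, 5.5]
width: 0.052
gripper_force: 29.9
```

>>> {"api": "play_rows", "payload": {"gripper": [-0.2, -0.2, -0.2, -0.2, -0.2, -0.2, -0.2, -0.2, -0.2, -0.2], "offset": [[0, 0, -0.01], [0, 0, -0.02], [0, 0, -0.02], [0.001, 0.015, 0], [0, 0.025, 0], [0, 0.026, 0], [0, 0.018, 0], [0, 0.008, 0], [0, 0, 0], [0, 0, 0]], "roll": [0, 0, 0, 0, 0, 0, 0, 0, 0, 0]}}

```text
t: 25.15
position: [0.5408, -0.04, 0.0894]
orientation: [-0.001, -0.054, 0.999, -0.001]
force: [0.6, -1.2, -4.0]
width: 0.0516
gripper_force: 29.9
```

```bash
python3 -c "
from h import *
goto(.5418,-.0374,.0393,.1065)"
```

```text
pos [ 0.5408 -0.04    0.0894] yaw 0.1082 tilt [-0.001  -0.0014 -1.    ] t 25.15 shift after roll [-0.0013  0.0024  0.0501] roll 0.0017 w 0.0516 F [ 0.6 -1.2 -4. ] 29.9
```

>>> {"api": "play_rows", "payload": {"gripper": [-0.2, -0.2, -0.2, -0.2, -0.2, -0.2, -0.2], "offset": [[0, 0.001, 0.018], [0, 0, 0.016], [0, 0, 0.008], [0, 0, 0.0035], [0, 0, 0.002], [0, 0, 0.001], [0, 0, 0]], "roll": [0, 0, 0, 0, 0, 0, 0]}}

```text
t: 25.73
position: [0.5416, -0.0383, 0.0416]
orientation: [0.0, -0.054, 0.999, -0.0]
force: [-0.6, -0.0, -3.9]
width: 0.0521
gripper_force: 29.9
```

>>> {"api": "play_rows", "payload": {"gripper": [-0.2, -0.2, 0.59, 0.59, 0.59, 0.59, 0.59, 0.59, 0.59, 0.59, 0.59, 0.59], "offset": [[0, 0, 0.001], [0, 0, 0], [0, 0, 0], [0, 0, 0], [0, 0, 0], [0, 0, 0], [0, 0, -0.02], [0, 0, -0.03], [0, 0, -0.03], [0, -0.03, -0.02], [0, -0.035, -0.02], [0, -0.03, 0]], "roll": [0, 0, 0, 0, 0, 0, 0, 0, 0, 0, 0, 0]}}

```text
t: 26.73
position: [0.5544, -0.1343, 0.1651]
orientation: [0.005, -0.055, 0.998, -0.002]
force: [0.4, -1.0, -0.5]
width: 0.0737
gripper_force: 0.0
```

>>> {"api": "play_rows", "payload": {"gripper": [0.59, 0.59, 0.59, 0.59, 0.59, 0.59, 0.59, 0.59], "offset": [[0, -0.035, 0], [0, -0.035, 0], [0, -0.035, 0], [0, -0.035, 0], [0, -0.035, 0], [0, -0.02, 0], [0, 0, 0], [0, 0, 0]], "roll": [0, 0, 0, 0, 0, 0, 0, 0]}}

```text
t: 27.4
position: [0.5717, -0.3276, 0.1598]
orientation: [-0.0, -0.053, 0.999, 0.0]
force: [-0.8, 1.0, -0.4]
width: 0.0739
gripper_force: 0.0
```

```bash
python3 -c "
from h import *
import cv2
a=cv2.convertScaleAbs(optics.grab_frame('top')[160:300,215:445,::-1],alpha=1.7);b=cv2.convertScaleAbs(optics.grab_frame('scene')[130:330,200:500,::-1],alpha=1.6)
cv2.imwrite('pics/a5.png',cv2.resize(a,(780,475),interpolation=2));cv2.imwrite('pics/b5.png',cv2.resize(b,(780,520)))
print(bot.sense()['t'])"
```

```text
27.5
```

View pics/a5.png

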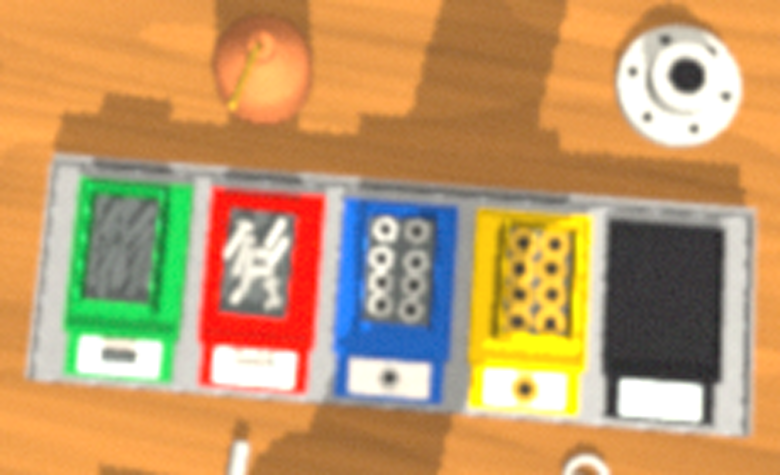

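View pics/b5.png

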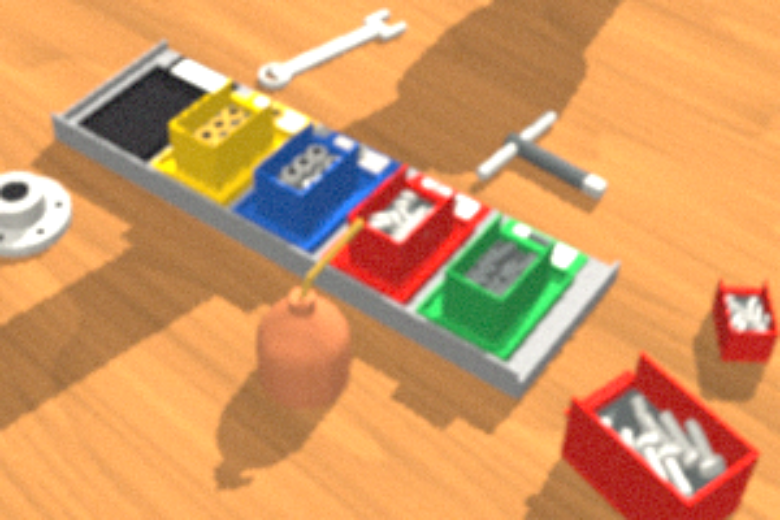

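Every bin stands in the bay of its own colour, centred at top-crop x of about 125, 257, 397 and 537. The black bay is empty and the oil can hasn't moved. Handing in.

```bash
python3 -c "
from station import bot
print(bot.hand_in())"
```

```text
the job is handed in; nothing more can be done
None
```

All four bins stand flat in the bays of their own colours, the black bay is empty, the oil can stands where it was, and I handed the job in at about 27.5 s; no verdict came back.

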